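Unlock the blade box and hold the key turned

TASK

Take the key with the wide black head from the wooden key block, push it fully home into the keyhole on top of the steel lock box, working it down past the stiff pins, then turn it a quarter turn clockwise (seen from above), which draws the sprung latch and raises the lid a finger's breadth. The latch springs back if let go, so finish still gripping the key and holding it turned, ready for someone else to lift the lid. Leave the round-headed key in the block and do not shift the cups or the salt shaker.

Things in the scene. Friction and masses are not known exactly. Their poses are not given: they have to be found in the camera images.
- lock_box: Grey painted steel lock box, 230 mm wide (its y), 190 mm deep (its x), standing fixed on the table; its front, nearer the robot, faces its own -x. Origin: centre of its underside. Its top is at z = 88 mm: the front 77 mm is a fixed deck with the lock, behind it lies the lid.
- keyhole (a point): Centre of the keyhole's mouth, in the top face of a steel plate (52 x 38 mm, 3 mm proud of the deck), 55 mm in front of the box's origin, 91 mm above the table; axes as the box's. The hole goes straight down: a slot 22 mm long (box's x) and 6 mm wide (y) with a 9 mm eye in the middle, 11 mm deep; the plug lies below it.
- lock_plug (a joint): Angle of the lock's plug in rad: 0 at rest (slot in line with the keyhole), grows clockwise seen from above, stop at 1.55. A spring drives it back to 0 (about 0.02 Nm at the start, 0.08 Nm with the lid's weight at the stop). It lags the key by up to 0.1 rad of play.
- box_lid (a joint): Opening angle of the lid in rad: 0 shut, 0.10 at most. The plug's cam raises it (in proportion: 0.084 at a plug angle of 1.3 rad, its front edge up 9 mm) and draws it down again if the plug springs back.
- box_key: Key of the box, 70 mm long, 0.06 kg, upright in the block. Origin: its lower tip; z up, x across bit and head. From the tip: bit 20 (x) x 4 (y) x 13 mm with rounded lower edge, shank 6 mm thick, collar 16 mm across at 25 to 29 mm, neck 8 mm thick, flat black head 34 (x) x 9 (y) mm at 36 to 70 mm: grip it across the 9 mm. Alike after half a turn about z; fits either way round.
- box_key_collar (a point): Centre of the underside of the key's collar, 25 mm above the key's tip. The collar lies on the keyhole plate when the key is fully home (this point then meets point keyhole); in the key block it lies on the block's top.
- key_block: Wooden block 140 (its x) x 56 (y) x 34 mm, fixed on the table. Origin: centre of its underside. Two upright slots 23 x 8 mm (long along the block's x), 34 mm either side of its centre, hold the two keys loosely; they lift straight out by 25 mm.
- spare_key: Another key in the other slot of the block, with a small round steel head (23 mm across, 7 mm thick, 58 mm long in all). To be left there. Origin: its lower tip.
- cup_front: Lidded clear deli cup, 86 x 78 x 59 mm, a bystander beside the box, on the other side from the key block. Origin: centre of its underside.
- cup_back: Lidded clear deli cup, 86 x 78 x 59 mm, a bystander at the back left. Origin: centre of its underside.
- salt: Salt shaker, 44 mm across, 90 mm tall, a bystander at the back left. Origin: centre of its underside.
- lock_pins (a point): Point on the keyhole's axis 7 mm below its mouth, where a sprung pin stands into the slot from either side. They are sticky: pushed straight down the key needs about 10 N to pass them, about 6 N if it is twisted some 4 degrees to and fro on the way. Turn it only when fully home: until its last 1 mm the slot's walls block the bit. Once turned it cannot be pulled out.

How it is judged:
By the outcome, as a careful person would: the job done as asked, in the order asked, and still so for the second after the job is handed in, while the arm keeps its last pose, push and grip.
It also fails if it takes over 54 s, if anything falls off the work surface, if the arm or the gripper's body presses on something with over 40 N, if the wrist force passes 120 N, or if a joint passes its speed limit or range.

ROBOT

A 6-joint arm with a two-finger parallel gripper is mounted at the origin on a cart in front of the work surface, level with it; the furniture and walls round the work are solid. World frame = base frame: x ahead of the robot, y to its left, z up, the work surface at z = 0. Lengths are in m, angles in rad, forces in N, time in s.
With the tool pointing down it reaches from about 0.35 to 0.975 m from the base axis. Payload 4.9 kg.
Tool frame: the origin (TCP) lies midway between the tips of the shut fingers; the grasp point (between the pads) lies 19 mm behind it; z points along the fingers, y is the line along which they close (so a half turn about z gives the same grasp; the last joint's range is limited). The gripper opens to 85 mm and grips with 20 to 120 N. Pads are 22 mm wide; open, the fingers measure 114 mm over their backs; the gripper's body (76 mm by 85 mm) begins 54 mm behind the grasp point. The pads swing forward as they close: fully open they stand 13 mm farther back than shut.
Start: joints at [-1.465, 0.053, 1.613, -0, 1.476, -0.119], TCP at [0.139, -0.609, 0.231] pointing down, gripper open.
Joint ranges: [-3.01, 3.01], [-1.01, 2.22], [0.06, 2.58], [-1.02, 4.17], [0.09, 2.62], [-3.14, 3.14]. Speed limits (rad/s): [2.57, 2.57, 3.14, 3.14, 3.14, 3.14].

INTERFACE

Orientations are given as a rotation vector (axis times angle).
In Python, from station import telemetry, optics, ctrl gives the robot as it stands.
- The arm moves only by the shell command python3 -m pendant 'ROWS' [FORCE]. ROWS is JSON, one flat list of numbers, 7 for each row, row after row: the turn, a rotation vector about the tool's x, y, z as a fraction of full scale, then the shift along the tool's x, y, z as a fraction of full scale, then the opening, from 0 (shut) to 1 (fully open). In form: [ax, ay, az, tx, ty, tz, fingers, ax, ay, az, tx, ty, tz, fingers, ...]. A call has 1 to 12 rows; each row is the pose to reach, as a shift and turn from the pose commanded when the call began, along the tool's axes at that moment; what a row does not reach only later rows make up. Full scale, the value 1, is 300 mm for a shift and 30 degrees for a turn. A row lasts 1/8 s, in which the tool goes at most 62.5 mm and 10.7 degrees, less where a joint would pass 70% of its speed; a pose out of reach is approached as far as the arm can. A call with a number of a shift or a turn outside -1 to 1 is refused whole. A call with a gripper value outside its range is refused whole. The fingers move at their own pace and stop on an object; FORCE is the grip in N (left out, the last holds). Time passes only in rows, so rows that repeat a pose let the fingers close. It gives the time, the measured TCP pose, the force, the opening and the grip force at its end, in the units of the state.
- telemetry.get_obs(): the state, without advancing time (a new reading comes with each control period).
- optics.get_image(name): name is "scene" or "top" or "wrist"; returns a dict with "image" (384x512x3 uint8, red, green, blue), "depth" (384x512 float32, m along the optical axis (not along the pixel's ray), 0 where there is no reading), "fx", "fy", "cx", "cy" (pixels), "dist_coeffs" ([k1, k2, p1, p2, k3] as OpenCV has them; the pictures are not rectified), "rvec" (rotation vector, rad) and "tvec" (3), from world to camera coordinates, as OpenCV has them. Camera axes: x right, y down, z forward; pixel columns grow to the right and rows downward; lengths in m; the calibration is good to about 2 mm. A picture is of the moment at which its call begins.
- ctrl.finish_job(): hands the job in; it is judged then, once.
The state is a dict: "t": time; "q": joint angles; "dq": joint speeds; "effort": joint torques, N m; "tool_pos": TCP position; "tool_rot": TCP orientation; "contact_force": force on the tool from outside, world axes, zero at the start; "wrist_torque": the same for the moment, N m; "opening": finger opening in m; "grip_force": force on a finger pad.
Only numpy, scipy, OpenCV 4.12 (cv2) and the standard library are available. Lean on these libraries where they do the work, as an engineer would, in place of code of your own. Each camera call takes 0.05 s, during which the arm holds its last target. There are 200 camera calls.

## Working session

There is one attempt and no reset: what is moved stays moved. The work goes in short steps, Python scripts to look and compute and a shell command to move; the robot and the scene stay as the last step left them, time stands still between calls to the robot, and variables do not carry over. Pictures are saved under pics/ and viewed, at most 14 in all, crops included, and the job is handed in when it is done.

```bash
ls; mkdir -p pics; cat > h.py <<'E'
import numpy as np, cv2
from station import telemetry, optics, ctrl
def cam(n):
    d=optics.get_image(n); d['K']=np.array([[d['fx'],0,d['cx']],[0,d['fy'],d['cy']],[0,0,1.]]); d['R']=cv2.Rodrigues(np.array(d['rvec'],float))[0]; d['t']=np.array(d['tvec'],float).ravel(); d['D']=np.array(d['dist_coeffs'],float); return d
def ray(d,uv):
    n=cv2.undistortPoints(np.array(uv,float).reshape(-1,1,2),d['K'],d['D']).reshape(-1,2)
    r=np.c_[n,np.ones(len(n))]@d['R']; return -d['R'].T@d['t'], r
def onz(d,uv,z):
    o,r=ray(d,uv); return o+r*((z-o[2])/r[:,2])[:,None]
def cloud(d):
    v,u=np.mgrid[:384,:512]; o,r=ray(d,np.c_[u.ravel(),v.ravel()]); p=o+r*d['depth'].reshape(-1,1); p[d['depth'].ravel()==0]=np.nan; return p.reshape(384,512,3)
def save(n,im): cv2.imwrite('pics/'+n,cv2.cvtColor(im,cv2.COLOR_RGB2BGR))
E
python3 - <<'E'
from h import *
a=cam('top');b=cam('scene')
save('top1.png',a['image']);save('scene1.png',b['image'])
for d in(a,b): print(-d['R'].T@d['t'],d['R'][2])
print(telemetry.get_obs())
E
```

```text
pics
[0.31394657 0.05098816 1.60033002] [ 1.65036258e-01 -3.25580362e-04 -9.86287447e-01]
[-0.69899795  0.743342    0.81056178] [ 0.78131584 -0.4334267  -0.44909559]
{'t': 0.1, 'q': array([-1.46500899e+00,  5.33048668e-02,  1.61417726e+00, -1.91432465e-05,
        1.47602366e+00, -1.19013145e-01]), 'dq': array([-0.00056754, -0.00218816, -0.00338206, -0.0008632 ,  0.00086807,
       -0.00034331]), 'effort': array([-4.32122115e-04, -3.94904745e+01, -3.71365142e+01, -1.08518539e-04,
        3.91841138e-03, -9.24065006e-06]), 'tool_pos': array([ 0.13924545, -0.60869662,  0.23016499]), 'tool_rot': array([-3.11986692e+00, -3.52160974e-01,  1.00530985e-05]), 'contact_force': array([-0.27002636, -0.91478639,  0.21961428]), 'wrist_torque': array([ 0.00064096,  0.01812664, -0.0747468 ]), 'grip_force': 0.0, 'opening': 0.08530729577247015}
```

View pics/top1.png

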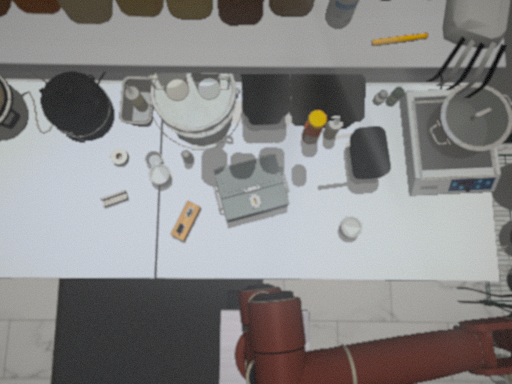

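View pics/scene1.png

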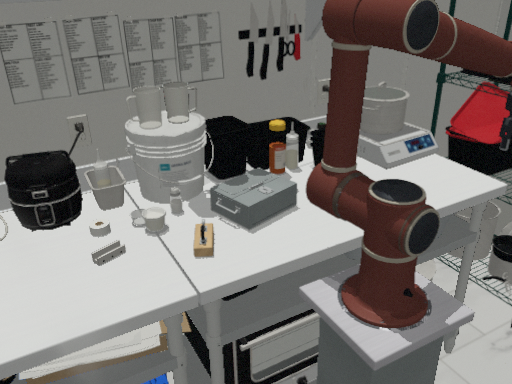

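Top view: the wooden block is at about (186,221) with one dark spot towards each end. The box is at about (252,190) with the keyhole plate near (255,200), and the cups are at (350,228) and (160,175). I'll measure these next.

```bash
python3 - <<'E'
from h import *
a=cam('top'); im=a['image']; hsv=cv2.cvtColor(im,cv2.COLOR_RGB2HSV)
m=cv2.inRange(hsv,(8,90,90),(25,255,255)); m[:190]=0; m[250:]=0; m[:,:160]=0;m[:,210:]=0
m=cv2.morphologyEx(m,cv2.MORPH_CLOSE,np.ones((9,9)))
c=max(cv2.findContours(m,0,1)[0],key=cv2.contourArea); r=cv2.minAreaRect(c); print(r)
bp=cv2.boxPoints(r); w=onz(a,bp,0.034); print(w, np.linalg.norm(w-np.roll(w,1,0),axis=1), w.mean(0))
P=cloud(a)
# box: height 0.075..0.1 region
m=((P[...,2]>0.07)&(P[...,2]<0.105)).astype(np.uint8); m[:140]=0;m[225:]=0;m[:,:205]=0;m[:,295:]=0
c=max(cv2.findContours(m,0,1)[0],key=cv2.contourArea); r=cv2.minAreaRect(c)
w=onz(a,cv2.boxPoints(r),0.088); print(r,w, np.linalg.norm(w-np.roll(w,1,0),axis=1), w.mean(0))
print(np.round(P[225:200:-2,178:200:2,2]*1000))
x=np.hstack([cv2.resize(im[195:245,160:212],None,fx=8,fy=8,interpolation=2)[:, :400],cv2.resize(im[150:225,210:292],None,fx=5.333,fy=5.333,interpolation=2)[:400,:400]])
save('top2.png',x)
E
```

```text
((185.20001220703125, 220.6000213623047), (13.416406631469727, 35.7770881652832), 26.56505012512207)
[[0.42026526 0.34264609 0.034     ]
 [0.53790945 0.28843643 0.034     ]
 [0.51594402 0.24376963 0.034     ]
 [0.39882151 0.29845661 0.034     ]] [0.04911766 0.12953317 0.04977553 0.12926078] [0.46823506 0.29332719 0.034     ]
((250.1648406982422, 185.89793395996094), (53.591678619384766, 64.84481048583984), 74.93151092529297) [[ 0.65123836  0.19525667  0.088     ]
 [ 0.71524443 -0.03028322  0.088     ]
 [ 0.5262476  -0.07934141  0.088     ]
 [ 0.46477098  0.1420751   0.088     ]] [0.19390297 0.23444619 0.19526011 0.22979261] [0.58937534 0.05692679 0.088     ]
[[29. 81. 49. 31. 34. 27. 38.  1.  1.  4. -2.]
 [28. 86. 31. 31. 35. 24. 27. 17. -1. -4. -3.]
 [35. 38. 32. 30. 27. 31. 28. 37. -0.  3.  4.]
 [30. 28. 32. 34. 29. 28. 31. 36. 19.  0. -2.]
 [29. 32. 33. 34. 33. 35. 37. 31. 27.  2.  5.]
 [ 8. 31. 38. 28. 34. 32. 35. 29. 31. 15. -1.]
 [-1. 37. 32. 28. 59. 54. 28. 32. 31. 27.  3.]
 [ 3. -2. 34. 34. 32. 67. 38. 37. 36. 28. 20.]
 [-0. -1. 33. 35. 36. 63. 52. 44. 37. 26. 35.]
 [-1.  1. -2. 37. 37. 31. 35. 31. 29. 27. 32.]
 [ 1. -1.  3. 31. 35. 33. 31. 38. 25. 25. -6.]
 [ 4. -1. -1. -3. 33. 35. 33. 34.  5. -1.  8.]
 [ 2. -3.  5. -1. 30. 32.  4. -5.  1. -2. -2.]]
```

View pics/top2.png

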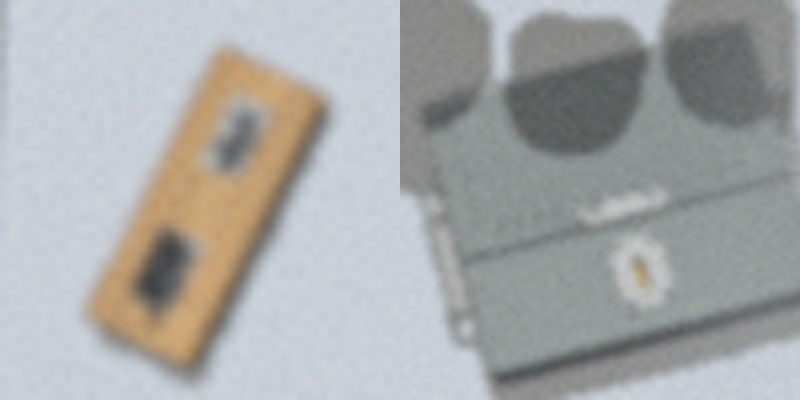

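```bash
cat >> h.py <<'E'
from scipy.spatial.transform import Rotation as Ro
def pose():
    o=telemetry.get_obs(); return np.array(o['tool_pos']),Ro.from_rotvec(o['tool_rot'])
def go(x,y,z,yaw,start=None):
    "row fractions from pose to tool-down pose with tool x at yaw (deg)"
    p,R=start or pose(); T=Ro.from_euler('z',yaw,degrees=True)*Ro.from_euler('x',180,degrees=True)
    s=R.inv().apply(np.array([x,y,z])-p); w=(R.inv()*T).as_rotvec(degrees=True)
    print('turn',np.round(w/30,4),'shift',np.round(s/.3,4),'rows',max(np.linalg.norm(s)/.0625,np.linalg.norm(w)/10.7)); return np.array([x,y,z]),T
E
python3 - <<'E'
from h import *
s=go(.36,-.38,.30,43)
s=go(.50,-.13,.32,73,s)
s=go(.50,.08,.32,103,s)
s=go(.42,.24,.30,133,s)
s=go(.42,.25,.30,155,s)
E
```

```text
turn [-0.0029 -0.0011 -1.004 ] shift [ 0.8873 -0.5798 -0.231 ] rows 5.207277515773073
turn [-0.  0. -1.] shift [ 0.9096 -0.2912 -0.0667] rows 4.595650117230424
turn [ 0.  0. -1.] shift [ 0.6694 -0.2047 -0.    ] rows 3.3600000000000008
turn [ 0.  0. -1.] shift [ 0.5797 -0.1399  0.0667] rows 2.8799999999999994
turn [ 0.      0.     -0.7333] shift [0.0244 0.0227 0.    ] rows 2.056074766355141
```

```bash
python3 -m pendant '[0,0,-1,0.887,-0.58,-0.231,1,0,0,-1,0.887,-0.58,-0.231,1,0,0,-1,0.887,-0.58,-0.231,1,0,0,-1,0.887,-0.58,-0.231,1,0,0,-1,0.887,-0.58,-0.231,1,0,0,-1,0.887,-0.58,-0.231,1]' && python3 -m pendant '[0,0,-1,0.91,-0.291,-0.067,1,0,0,-1,0.91,-0.291,-0.067,1,0,0,-1,0.91,-0.291,-0.067,1,0,0,-1,0.91,-0.291,-0.067,1,0,0,-1,0.91,-0.291,-0.067,1,0,0,-1,0.91,-0.291,-0.067,1]' && python3 -m pendant '[0,0,-1,0.669,-0.205,0,1,0,0,-1,0.669,-0.205,0,1,0,0,-1,0.669,-0.205,0,1,0,0,-1,0.669,-0.205,0,1,0,0,-1,0.669,-0.205,0,1]' && python3 -m pendant '[0,0,-1,0.58,-0.14,0.067,1,0,0,-1,0.58,-0.14,0.067,1,0,0,-1,0.58,-0.14,0.067,1,0,0,-1,0.58,-0.14,0.067,1]'
python3 - <<'E'
from h import *
a=cam('wrist'); save('w1.png',a['image']); print(-a['R'].T@a['t'],a['R'][2],pose()[0])
go(.42,.25,.30,155)
for z,p in((.07,(.44,.31)),): print()
pts=np.array([[.437,.308,.075],[.536,.042,.091],[.498,.279,.067]])
print(cv2.projectPoints(pts,np.array(a['rvec'],float),a['t'],a['K'],a['D'])[0].reshape(-1,2))
E
```

```text
t: 0.9
tool_pos: [0.362, -0.3782, 0.3018]
tool_rot: [2.92, 1.154, 0.001]
contact_force: [-0.0, -0.4, 0.1]
opening: 0.0856
grip_force: 0.0
t: 1.65
tool_pos: [0.5011, -0.1294, 0.3202]
tool_rot: [-2.524, -1.87, 0.001]
contact_force: [-0.8, 1.1, -0.6]
opening: 0.0856
grip_force: 0.0
t: 2.28
tool_pos: [0.5007, 0.0791, 0.3201]
tool_rot: [-1.957, -2.457, 0.002]
contact_force: [0.6, -0.7, -0.4]
opening: 0.0853
grip_force: 0.0
t: 2.78
tool_pos: [0.4202, 0.24, 0.2997]
tool_rot: [-1.251, -2.881, 0.002]
contact_force: [-0.0, -0.1, 0.8]
opening: 0.0854
grip_force: 0.0
[0.37103557 0.29161758 0.44102852] [ 0.19195785 -0.20725153 -0.95927003] [0.42119211 0.23881666 0.30006702]
turn [-0.0025  0.001  -0.738 ] shift [0.03   0.0224 0.0002] rows 2.069055142984811

[[302.38412862 130.41170749]
 [218.36360122 318.4354628 ]
 [318.19759135 178.84484435]]
```

View pics/w1.png

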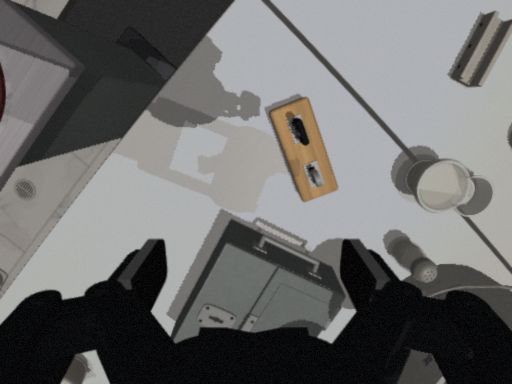

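The wrist view shows the black-headed key at (299,129), the round one at (313,174), and the keyhole plate at (216,317). All three agree with the top-view estimates. I'll refine them from here.

```bash
python3 - <<'E'
from h import *
a=cam('wrist'); im=a['image']; hsv=cv2.cvtColor(im,cv2.COLOR_RGB2HSV); g=cv2.cvtColor(im,cv2.COLOR_RGB2GRAY)
m=cv2.inRange(hsv,(5,70,60),(28,255,255)); m[:80]=0;m[215:]=0;m[:,:250]=0;m[:,350:]=0
c=max(cv2.findContours(m,0,1)[0],key=cv2.contourArea); h=cv2.convexHull(c).reshape(-1,2)
w=onz(a,h,.034)[:,:2].astype(np.float32)*1000; r=cv2.minAreaRect(w); print('block',r, len(h))
hull=np.zeros_like(m); cv2.fillPoly(hull,[h],255)
k=((g<55)&(hull>0)).astype(np.uint8); n,l,s,ce=cv2.connectedComponentsWithStats(k)
for i in range(1,n):
    if s[i,4]>15:
        ys,xs=np.where(l==i); q=onz(a,np.c_[xs,ys],.079)[:,:2].astype(np.float32)*1000
        print(s[i],ce[i],cv2.minAreaRect(q))
x=np.hstack([cv2.resize(im[90:165,260:335],(400,400),interpolation=2),cv2.resize(im[280:360,180:260],(400,400),interpolation=2)]); save('w2.png',x)
E
```

```text
block ((466.4001159667969, 291.742919921875), (54.89726257324219, 137.672607421875), 64.8669204711914) 19
[291 116  18  27 256] [299.68359375 128.96484375] ((434.2619934082031, 304.8499755859375), (12.281315803527832, 35.50074768066406), 66.03641510009766)
[308 165   6   5  22] [310.63636364 167.04545455] ((477.5298767089844, 281.89373779296875), (6.260222434997559, 4.896789073944092), 62.037166595458984)
```

View pics/w2.png

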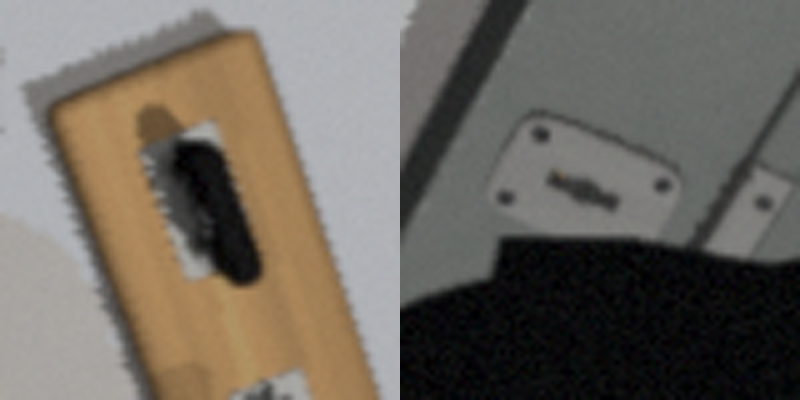

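```bash
python3 - <<'E'
from h import *
print(pose()[0],pose()[1].as_euler('ZYX',degrees=True))
go(.435,.3055,.13,155)
E
```

```text
[0.42175971 0.23818355 0.30033319] [ 1.32755684e+02  5.20034627e-02 -1.79952359e+02]
turn [-0.0019  0.0014 -0.7415] shift [0.1353 0.1852 0.5675] rows 2.938089940839031
```

```bash
python3 -m pendant '[0,0,-0.742,0.135,0.185,0.567,1,0,0,-0.742,0.135,0.185,0.567,1,0,0,-0.742,0.135,0.185,0.567,1,0,0,-0.742,0.135,0.185,0.567,1,0,0,-0.742,0.135,0.185,0.567,1]' 100
python3 - <<'E'
from h import *
for i in range(3): print(pose()[0])
a=cam('wrist'); im=a['image']; save('w3.png',im)
print(pose()[0],pose()[1].as_euler('ZYX',degrees=True)); go(.435,.3055,.05,155)
pts=np.array([[.435,.3055,.079]]); print(cv2.projectPoints(pts,np.array(a['rvec'],float),a['t'],a['K'],a['D'])[0].reshape(-1,2))
g=cv2.cvtColor(im,cv2.COLOR_RGB2GRAY)
E
```

```text
t: 3.5
tool_pos: [0.4362, 0.3059, 0.1322]
tool_rot: [0.68, 3.065, 0.001]
contact_force: [0.4, -0.4, 0.3]
opening: 0.0854
grip_force: 0.0
[0.43622474 0.30585413 0.13223558]
[0.43622474 0.30585413 0.13223558]
[0.43622474 0.30585413 0.13223558]
[0.43668372 0.30636435 0.1334105 ] [1.54988511e+02 1.78457422e-01 1.79813358e+02]
turn [ 0.0062  0.0059 -0.0004] shift [ 0.0047 -0.0059  0.278 ] rows 1.3349115283401443
[[253.2735     207.63652555]]
```

View pics/w3.png

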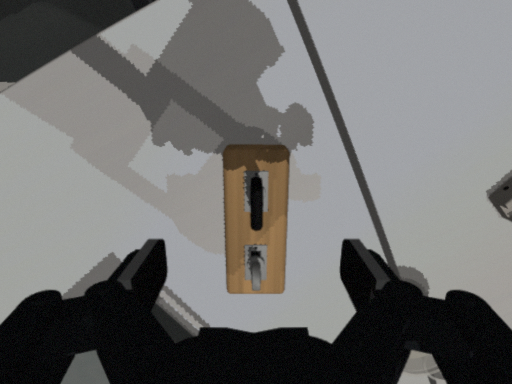

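The key head is centred at (257,203), about 2 mm towards tool +y of my estimate, and the yaw matches. I'll descend and grip.

```bash
python3 -m pendant '[0,0,0,0.004,-0.001,0.1,1,0,0,0,0.004,-0.001,0.2,1,0,0,0,0.004,-0.001,0.273,1,0,0,0,0.004,-0.001,0.273,1,0,0,0,0.004,-0.001,0.273,1,0,0,0,0.004,-0.001,0.273,0,0,0,0,0.004,-0.001,0.273,0,0,0,0,0.004,-0.001,0.273,0,0,0,0,0.004,-0.001,0.273,0,0,0,0,0.004,-0.001,0.273,0,0,0,0,0.004,-0.001,0.273,0,0,0,0,0.004,-0.001,0.273,0]' 100
python3 - <<'E'
from h import *
o=telemetry.get_obs(); print(o['grip_force'],o['opening'],o['contact_force'],o['wrist_torque'])
E
```

```text
t: 5.05
tool_pos: [0.4334, 0.3078, 0.0489]
tool_rot: [0.676, 3.067, 0.002]
contact_force: [2.0, 3.7, 0.8]
opening: 0.0075
grip_force: 97.4
97.39946007728577 0.007529669750077367 [2.01007801 3.71990937 0.77195805] [ 0.77767583 -0.31368469 -0.02107438]
```

```bash
python3 -m pendant '[0,0,0,0,0,-0.1,0,0,0,0,0,0,-0.25,0,0,0,0,0,0,-0.4,0,0,0,0,0,0,-0.5,0,0,0,0,0,0,-0.5,0,0,0,0,0,0,-0.5,0]'
python3 - <<'E'
from h import *
o=telemetry.get_obs(); print(o['grip_force'],o['opening'],o['contact_force'],o['wrist_torque'])
s=go(.48,.17,.20,175); go(.536,.042,.18,195.5,s)
E
```

```text
t: 5.8
tool_pos: [0.432, 0.3065, 0.1964]
tool_rot: [-0.676, -3.065, 0.004]
contact_force: [0.5, 0.2, -1.3]
opening: 0.0077
grip_force: 100.8
100.84782242774963 0.007737572171248052 [ 0.54879633  0.16968091 -1.27510464] [-0.04501815  0.02061692 -0.0469112 ]
turn [-0.0054 -0.0048 -0.6623] shift [-0.3364 -0.3456 -0.0115] rows 2.3156287350600993
turn [ 0.      0.     -0.6833] shift [-0.2231 -0.4088  0.0667] rows 2.2582116818403013
```

```bash
python3 -m pendant '[0,0,-0.2,-0.11,-0.11,0,0,0,0,-0.662,-0.336,-0.346,-0.011,0,0,0,-0.662,-0.336,-0.346,-0.011,0,0,0,-0.662,-0.336,-0.346,-0.011,0]' && python3 -m pendant '[0,0,-0.3,-0.1,-0.2,0,0,0,0,-0.683,-0.223,-0.409,0.067,0,0,0,-0.683,-0.223,-0.409,0.067,0,0,0,-0.683,-0.223,-0.409,0.067,0,0,0,-0.683,-0.223,-0.409,0.067,0]'
python3 - <<'E'
from h import *
a=cam('wrist'); im=a['image']; save('w4.png',im)
print(pose()[0],pose()[1].as_euler('ZYX',degrees=True))
p,R=pose(); pts=np.array([[.536,.042,.091],p,p+R.apply([0,0,.041])]); print(cv2.projectPoints(pts,np.array(a['rvec'],float),a['t'],a['K'],a['D'])[0].reshape(-1,2))
E
```

```text
t: 6.3
tool_pos: [0.4802, 0.1682, 0.1992]
tool_rot: [-0.144, -3.134, 0.003]
contact_force: [-0.8, 0.2, -0.5]
opening: 0.007
grip_force: 101.0
t: 6.92
tool_pos: [0.536, 0.0438, 0.1807]
tool_rot: [0.424, -3.111, -0.001]
contact_force: [0.5, 0.3, -0.5]
opening: 0.0076
grip_force: 100.9
[0.536197   0.04389393 0.18119517] [-1.64449167e+02 -6.19053925e-02  1.79955936e+02]
[[251.9906653  194.07588303]
 [255.02219533 246.32159788]
 [254.58730373 217.25554068]]
```

View pics/w4.png

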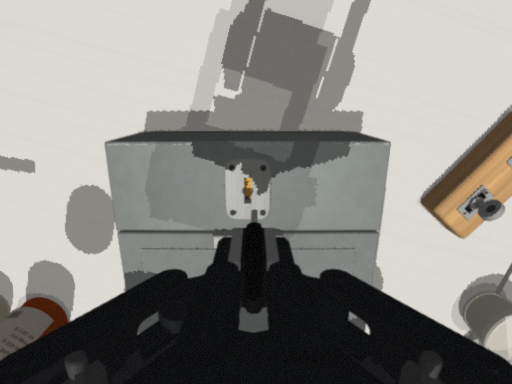

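The held key's bit points down at (254,215). The plate's screws are at (232,168), (262,168), (233,212) and (262,212), and the slot is near (248,188). I'll locate the keyhole and check the bit relative to the tool.

```bash
python3 - <<'E'
from h import *
a=cam('wrist'); im=a['image']; g=cv2.cvtColor(im,cv2.COLOR_RGB2GRAY)
S=[]
for u,v in((232,168),(262,168),(233,212),(262,212)):
    w=g[v-5:v+6,u-5:u+6].astype(float); k=np.clip(np.percentile(w,60)-25-w,0,None); yy,xx=np.mgrid[-5:6,-5:6]
    S.append((u+(k*xx).sum()/k.sum(),v+(k*yy).sum()/k.sum()))
W=onz(a,S,.091); print(np.round(S,1),W,W.mean(0))
print('yaw', [np.degrees(np.arctan2(*(W[i]-W[j])[[1,0]])) for i,j in((2,0),(3,1),(0,1),(2,3))])
P=cloud(a); e=[]
for u in range(150,360,10):
    col=g[222:240,u].astype(int) if (u<200 or u>320) else None
    if col is not None: e.append((u,222+np.argmin(col)))
L=onz(a,e,.088); f=cv2.fitLine(L[:,:2].astype(np.float32)*1000,cv2.DIST_HUBER,0,.01,.01).ravel(); print('lid gap dir',np.degrees(np.arctan2(f[1],f[0])),f)
p,R=pose(); print(p,R.as_euler('ZYX',degrees=True))
x=np.hstack([cv2.resize(im[150:250,200:300],(600,600),interpolation=2)]); save('w5.png',x)
E
```

```text
[[231.1 165.9]
 [262.8 167.1]
 [232.3 211.8]
 [262.1 211.9]] [[0.51830693 0.01987538 0.091     ]
 [0.51248028 0.04439197 0.091     ]
 [0.55565798 0.03056026 0.091     ]
 [0.54913733 0.05446193 0.091     ]] [0.53389563 0.03732239 0.091     ]
yaw [np.float64(15.964048229035585), np.float64(15.360652627218832), np.float64(-76.6310260098475), np.float64(-74.74039674286986)]
lid gap dir -74.38472 [ 2.6917666e-01 -9.6309084e-01  5.7350256e+02  3.6162964e+01]
[0.53636938 0.04389489 0.1815772 ] [-1.64432188e+02 -2.52127469e-02  1.79976145e+02]
```

View pics/w5.png

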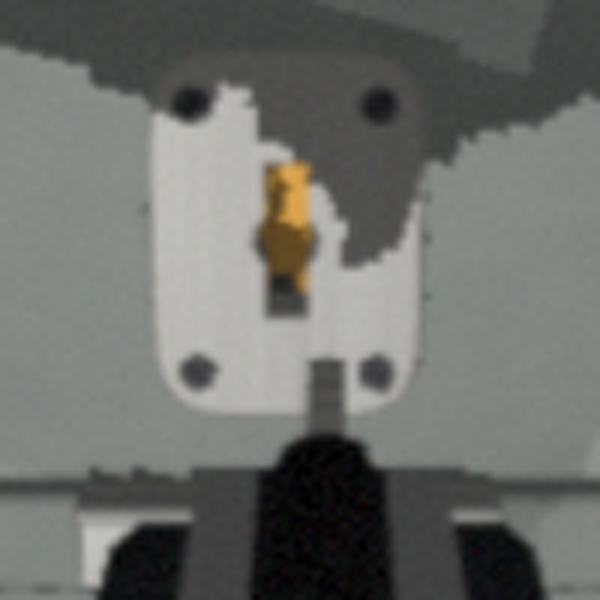

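```bash
python3 - <<'E'
from h import *
a=cam('wrist'); K=onz(a,[[247.6,189.9]],.091)[0]; print(K)
p,R=pose(); print(p)
pts=np.array([p+R.apply([x,0,z]) for x,z in((.010,.036),(.010,.032),(0,.041))]); print(cv2.projectPoints(pts,np.array(a['rvec'],float),a['t'],a['K'],a['D'])[0].reshape(-1,2))
go(K[0],K[1],.091+.041+.008,195.5)
print(a['fx'])
E
```

```text
[0.53432146 0.03779119 0.091     ]
[0.53648345 0.04381676 0.18183302]
[[254.37480152 205.06480003]
 [254.40520307 207.22223402]
 [254.30543233 216.8915953 ]]
turn [ 0.0004 -0.      0.0024] shift [ 0.0123 -0.0174  0.1394] rows 0.6771201705843801
297.21539954742747
```

```bash
python3 -m pendant '[0,0,0,0.012,-0.017,0.07,0,0,0,0,0.012,-0.017,0.135,0,0,0,0,0.012,-0.017,0.135,0,0,0,0,0.012,-0.017,0.135,0]'
python3 - <<'E'
from h import *
a=cam('wrist'); im=a['image']; x=cv2.resize(im[160:260,200:300],(600,600),interpolation=2); save('w6.png',x)
p,R=pose();print(p,R.as_euler('ZYX',degrees=True)); K=np.array([.5343,.0378,.091])
B=Ro.from_euler('z',195.5,degrees=True)
pts=np.array([p+R.apply([.010,0,.032]),p+R.apply([0,0,.041]),p+R.apply([.008,0,.014]),K]+[K+B.apply([x,0,0]) for x in(.011,-.011,.026,-.026)]); print(cv2.projectPoints(pts,np.array(a['rvec'],float),a['t'],a['K'],a['D'])[0].reshape(-1,2))
E
```

```text
t: 7.58
tool_pos: [0.5346, 0.0368, 0.141]
tool_rot: [0.423, -3.112, -0.0]
contact_force: [-0.3, 0.5, -0.8]
opening: 0.0075
grip_force: 100.9
[0.53505184 0.03675331 0.14165647] [-1.64512525e+02  3.38531468e-02 -1.79990425e+02]
[[254.36927284 207.94432331]
 [254.26874965 217.59715055]
 [254.51701467 222.26594444]
 [255.98000374 211.70651947]
 [256.03783498 196.45234797]
 [255.92323398 226.48604183]
 [256.11834934 174.86739743]
 [255.84756963 245.89538183]]
```

View pics/w6.png

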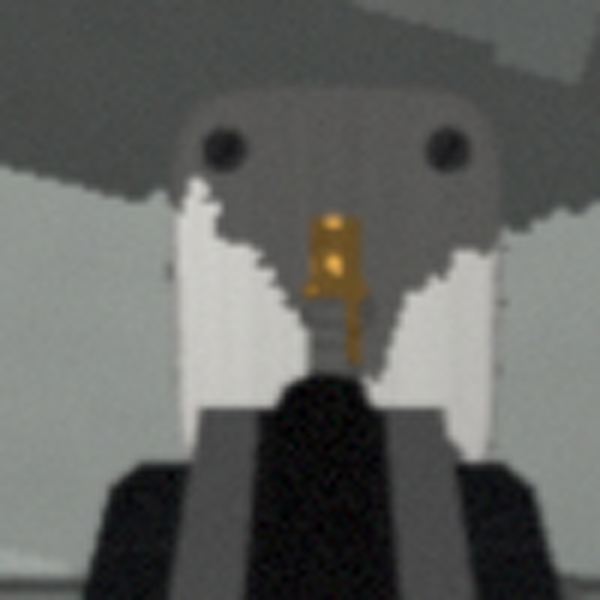

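The slot's front end is at v≈196 and its centreline at u≈256. The bit is at u≈254.8 with its front edge at v≈209.7. So the key sits about 2.5 mm towards tool −x, which agrees with the pick geometry. I'll correct for that and enter gently.

```bash
python3 -m pendant '[0,0,0,0.009,0.003,0,0,0,0,0,0.009,0.003,0.015,0,0,0,0,0.009,0.003,0.025,0,0,0,0,0.009,0.003,0.032,0,0,0,0,0.009,0.003,0.036,0,0,0,0,0.009,0.003,0.04,0,0,0,0,0.009,0.003,0.044,0,0,0,0,0.009,0.003,0.044,0]'
python3 - <<'E'
from h import *
a=cam('wrist'); im=a['image']; x=cv2.resize(im[160:260,200:300],(600,600),interpolation=2); save('w7.png',x)
o=telemetry.get_obs();print(o['tool_pos'],o['contact_force'],o['wrist_torque'],o['opening'])
E
```

```text
t: 8.62
tool_pos: [0.5316, 0.0368, 0.1279]
tool_rot: [0.423, -3.112, 0.0]
contact_force: [-1.7, -0.9, -0.1]
opening: 0.0075
grip_force: 100.9
[0.53166961 0.03678459 0.12798639] [-1.16809672 -0.01404065  0.15570051] [-0.15465689  0.23513977  0.03071728] 0.007453512180118928
```

View pics/w7.png

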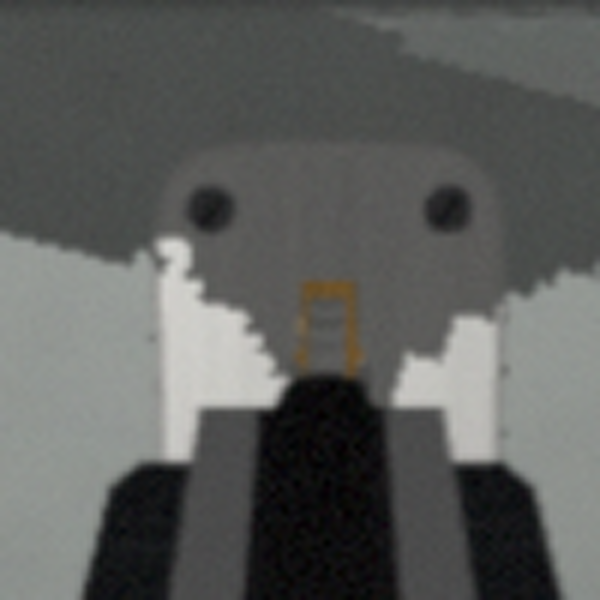

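The bit has entered the slot and is centred laterally (bit 310–348 inside slot 304–355), with a slight bias to the rear. I'll work it down with a to-and-fro twist.

```bash
python3 -m pendant '[0,0,0.06,0.002,0,0.003,0,0,0,0.13,0.002,0,0.008,0,0,0,-0.13,0.002,0,0.013,0,0,0,0.13,0.002,0,0.018,0,0,0,-0.13,0.002,0,0.023,0,0,0,0.13,0.002,0,0.028,0,0,0,-0.13,0.002,0,0.033,0,0,0,0.13,0.002,0,0.038,0,0,0,-0.13,0.002,0,0.043,0,0,0,0,0.002,0,0.045,0]'
python3 - <<'E'
from h import *
o=telemetry.get_obs();print(o['tool_pos'],o['contact_force'],o['wrist_torque'],o['opening'])
E
```

```text
t: 9.93
tool_pos: [0.5315, 0.0369, 0.1157]
tool_rot: [-0.419, 3.113, 0.001]
contact_force: [-3.4, 0.2, 5.5]
opening: 0.0074
grip_force: 101.9
[0.53148661 0.03690273 0.11571046] [-3.3820581   0.19013328  5.45033875] [ 0.13965346  0.68096314 -0.00612123] 0.007426586744607808
```

```bash
python3 -m pendant '[0,0,0.13,0.002,0,0.004,0,0,0,-0.13,0.003,0,0.008,0,0,0,0.13,0.003,0,0.012,0,0,0,-0.13,0.003,0,0.016,0,0,0,0.13,0.003,0,0.02,0,0,0,-0.13,0.003,0,0.024,0,0,0,0.13,0.003,0,0.027,0,0,0,-0.13,0.003,0,0.03,0,0,0,0,0.003,0,0.032,0,0,0,0,0.003,0,0.032,0]'
python3 - <<'E'
from h import *
o=telemetry.get_obs();print(o['tool_pos'],o['contact_force'],o['wrist_torque'],o['opening'])
E
```

```text
t: 11.18
tool_pos: [0.531, 0.0369, 0.1057]
tool_rot: [-0.423, 3.111, 0.001]
contact_force: [0.6, 1.4, 3.1]
opening: 0.0078
grip_force: 101.3
[0.5310064  0.03686451 0.10567283] [0.63167036 1.39281498 3.08534159] [0.31992669 0.07527798 0.02944011] 0.007775524137878995
```

```bash
python3 -m pendant '[0,0,0.13,0,0,0.004,0,0,0,-0.13,0,0,0.007,0,0,0,0.13,0,0,0.01,0,0,0,-0.13,0,0,0.01,0,0,0,0,0,0,0.01,0,0,0,0,0,0,0.01,0]'
python3 - <<'E'
from h import *
o=telemetry.get_obs();print(o['tool_pos'],o['contact_force'],o['wrist_torque'],o['opening'])
a=cam('wrist'); im=a['image']; x=cv2.resize(im[160:260,200:300],(600,600),interpolation=2); save('w8.png',x)
E
```

```text
t: 11.92
tool_pos: [0.5326, 0.0371, 0.1055]
tool_rot: [-0.423, 3.108, 0.001]
contact_force: [-3.0, 2.5, 13.0]
opening: 0.0078
grip_force: 102.9
[0.53256342 0.0371192  0.10551232] [-2.98412487  2.51998066 13.03166782] [0.57044353 0.46890051 0.03751299] 0.007791804129887333
```

View pics/w8.png

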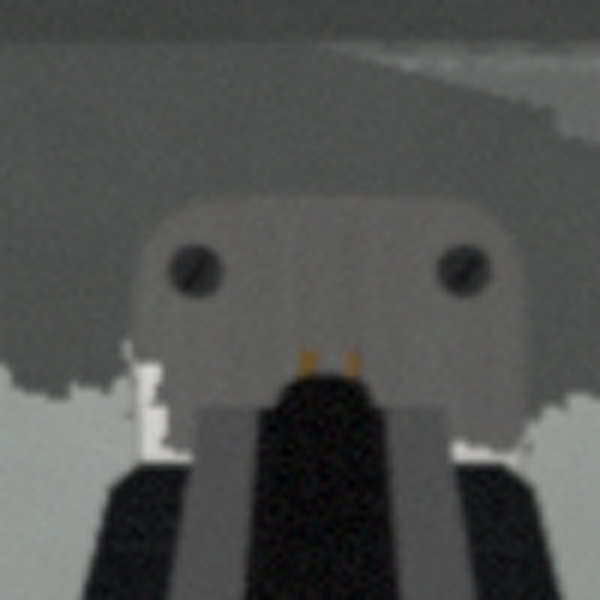

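The key stops at z≈0.1055 (nominal home is about 0.106) and 3 mm more of commanded push only raises the force to 13 N. The collar is on the plate, so the key is home. I'll press a little more, then turn 30° clockwise about the key's axis.

```bash
python3 -m pendant '[0,0,0.13,0,0,0.002,0,0,0,-0.13,0,0,0.004,0,0,0,0,0,0,0.004,0,0,0,0.167,0,0.0006,0.004,0,0,0,0.333,0,0.0012,0.004,0,0,0,0.5,0,0.0018,0.004,0,0,0,0.667,-0.001,0.0025,0.004,0,0,0,0.833,-0.001,0.003,0.004,0,0,0,1,-0.001,0.0037,0.004,0,0,0,1,-0.001,0.0037,0.004,0]' 120
python3 - <<'E'
from h import *
o=telemetry.get_obs();print(o['tool_pos'],o['contact_force'],o['wrist_torque'],o['opening'],pose()[1].as_euler('ZYX',degrees=True))
E
```

```text
t: 13.22
tool_pos: [0.5332, 0.0385, 0.1055]
tool_rot: [0.395, 3.111, 0.004]
contact_force: [-4.4, 3.8, 16.8]
opening: 0.0076
grip_force: 117.9
[0.53317807 0.03854356 0.10549459] [-4.43667465  3.82703429 16.79144085] [0.6666924  0.63872651 0.11974843] 0.0076033683816383955 [165.51617991   0.32020152 179.82443647]
```

```bash
python3 -m pendant '[0,0,0.167,0.001,0.0006,0,0,0,0,0.333,0.002,0.002,0,0,0,0,0.5,0.002,0.003,0,0,0,0,0.667,0.001,0.0035,0,0,0,0,0.833,0.001,0.004,0,0,0,0,1,0.001,0.0047,0,0,0,0,1,0.001,0.0047,0,0]'
python3 - <<'E'
from h import *
o=telemetry.get_obs();print(o['tool_pos'],o['contact_force'],o['wrist_torque'],o['opening'],pose()[1].as_euler('ZYX',degrees=True))
E
```

```text
t: 14.1
tool_pos: [0.5335, 0.04, 0.1055]
tool_rot: [1.186, 2.903, 0.006]
contact_force: [-2.9, 3.8, 16.5]
opening: 0.0073
grip_force: 117.7
[0.53348594 0.03996308 0.10550641] [-2.85284228  3.81050414 16.5431824 ] [0.51676709 0.53442372 0.15834484] 0.007339279565308384 [135.54216419   0.22907793 179.67025039]
```

```bash
python3 -m pendant '[0,0,0.167,0,0.0006,0,0,0,0,0.333,0,0.0012,0,0,0,0,0.5,0,0.0018,0,0,0,0,0.667,-0.001,0.0025,0,0,0,0,0.833,-0.001,0.003,0,0,0,0,1,-0.001,0.0037,0,0,0,0,1,-0.001,0.0037,0,0]'
python3 - <<'E'
from h import *
o=telemetry.get_obs();print(o['tool_pos'],o['contact_force'],o['wrist_torque'],o['opening'],pose()[1].as_euler('ZYX',degrees=True))
E
```

```text
t: 14.98
tool_pos: [0.5339, 0.0409, 0.1055]
tool_rot: [1.899, 2.499, 0.008]
contact_force: [-5.1, 4.5, 16.7]
opening: 0.007
grip_force: 118.1
[0.53390289 0.04093677 0.10554234] [-5.05907909  4.52268372 16.73931093] [0.76498399 1.03677941 0.12915182] 0.006959006677257179 [ 1.05522003e+02 -5.13929644e-02  1.79681247e+02]
```

```bash
python3 - <<'E'
from h import *
K=np.array([.5343,.0378]); c,s=np.cos(np.radians(15.5)),np.sin(np.radians(15.5)); 
for n in('top','scene'):
    a=cam(n); P=cloud(a); d=P[...,:2]-K; bx=d[...,0]*c+d[...,1]*s-.055; by=-d[...,0]*s+d[...,1]*c
    for lo,hi in((-.09,-.07),(-.07,-.03),(-.015,0),(0,.02),(.02,.04),(.04,.06),(.06,.09)):
        m=(bx>lo)&(bx<hi)&(abs(by)<.105)&(abs(by)>.04)&(abs(P[...,2]-.09)<.02); print(n,lo,m.sum(),np.median(P[...,2][m])*1000)
    if n=='scene': save('s2.png',cv2.resize(a['image'][150:240,190:310],(800,600),interpolation=2))
E
```

```text
top -0.09 124 87.2196079251738
top -0.07 200 87.38081224621862
top -0.015 42 97.97200607031209
top 0 74 96.48463068197155
top 0.02 115 94.42317482355267
top 0.04 175 93.29612380320617
top 0.06 280 90.21606136342652
scene -0.09 109 88.47144236585913
scene -0.07 210 88.74994439027445
scene -0.015 58 97.69676892382734
scene 0 45 97.46475364844942
scene 0.02 57 96.10223378982863
scene 0.04 66 93.88566605196364
scene 0.06 90 91.48819260078206
```

View pics/s2.png

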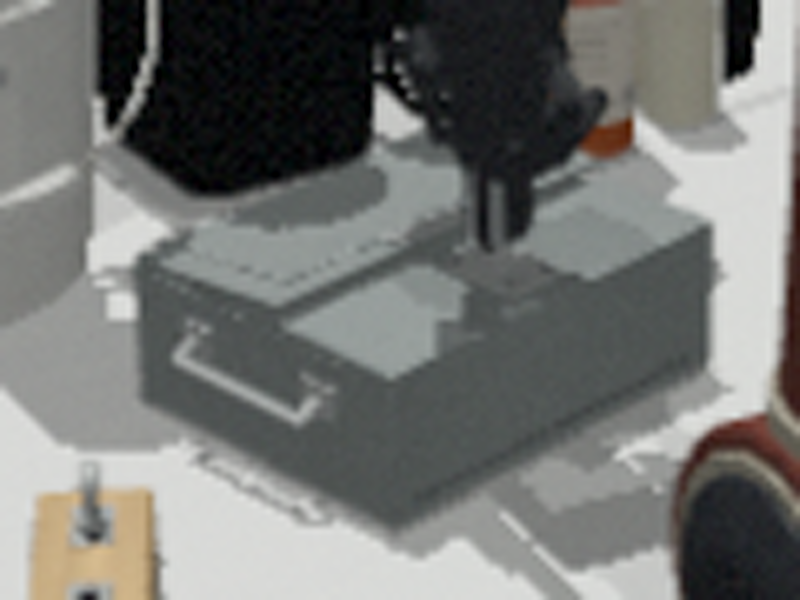

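The lid's front edge is up about 9–10 mm in both depth views. The scene crop shows the gap at the lid edge, with the gripper still holding the key and the spare key still in the block. I'm handing it in.

```bash
python3 -c "
from station import ctrl; print(ctrl.finish_job())"
```

```text
the job is handed in; nothing more can be done
None
```

The black-headed key is fully home and turned 90° clockwise, the lid's front edge is up about 9 mm, and I handed the job in (no verdict came back) still gripping the key turned; the round-headed key is still in the block and I went nowhere near the cups or salt.

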